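# Load a beech block into a spring magazine

### The arm

A 6-joint arm with a two-finger parallel gripper is mounted at the origin on a cart in front of the work surface, level with it; the furniture and walls round the work are solid. World frame = base frame: x ahead of the robot, y to its left, z up, the work surface at z = 0. Lengths are in m, angles in degrees, forces in N, time in s.
With the tool pointing down it reaches from about 0.375 to 0.925 m from the base axis. Payload 5.7 kg.
Tool frame: the origin (TCP) lies midway between the tips of the shut fingers; the grasp point (between the pads) lies 19 mm behind it; z points along the fingers, x is the direction in which the jaws open and shut, and the axes are right-handed (so a half turn about z gives the same grasp; the last joint's range is limited). The gripper opens to 85 mm and grips with 20 to 120 N. Pads are 22 mm wide; open, the fingers measure 114 mm over their backs; the gripper's body (76 mm by 85 mm) begins 54 mm behind the grasp point. The pads swing forward as they close: fully open they stand 13 mm farther back than shut.
Start: joints at [-82.913, 20.558, 86.54, -0, 72.909, -6.595], TCP at [0.142, -0.583, 0.231] pointing down, gripper open.
Joint ranges: [-170.27, 170.27], [-57.76, 135], [12.27, 136.19], [-55.21, 235.2], [11.17, 155.16], [-170.74, 170.74]. Speed limits (degrees/s): [136.94, 136.94, 180, 180, 180, 180].

### API

Orientations are given as a 3x3 rotation matrix whose columns are the frame's x, y, z axes.
In Python, from plant import arm gives the robot as it stands.
- The arm moves only by the shell command python3 -m crank 'ROWS'. ROWS is JSON, a list of rows, each a list of 5 numbers: the gripper command: -1 is shut, 1 is fully open, values between are in proportion, then the shift along the tool's x, y, z in m, then the turn about the tool's z in degrees. In form: [[fingers, dx, dy, dz, spin], ...]. A call has 1 to 10 rows; each row shifts and turns the pose as measured when the row begins, along the tool's axes as they then stand; what a row does not reach is not made up. A row lasts 1/10 s, in which the tool goes at most 50 mm and 8.59 degrees, less where a joint would pass 70% of its speed; a pose out of reach is approached as far as the arm can. A call with a gripper value outside its range is refused whole. The fingers move at their own pace and stop on an object; the grip force is fixed at half the most. Time passes only in rows, so rows that do not move let the fingers close. It gives the time, the measured TCP pose, the force and the opening at its end, in the units of the state.
- arm.get_obs(): the state, without advancing time (a new reading comes with each control period).
- arm.snapshot(name): name is "scene" or "top" or "wrist"; returns a dict with "image" (400x640x3 uint8, blue, green, red), "fx", "fy", "cx", "cy" (pixels), "pose" (4x4, takes a point from camera to world coordinates); the wrist camera has in their place "tool_from_camera" (4x4, takes a point from camera to tool coordinates, whose origin is the TCP and whose axes are the tool frame's). Camera axes: x right, y up, looking along -z (the intrinsics and any distortion apply to the point x, -y, -z); pixel columns grow to the right and rows downward; lengths in m; the calibration is good to about 2 mm. A picture is of the moment at which its call begins: read the wrist's pose just before it. There is no depth.
- arm.job_done(): hands the job in, once; it reports no verdict.
The state is a dict: "time_s": time; "q": joint angles; "qvel": joint speeds; "joint_efforts": joint torques, N m; "position": TCP position; "orientation": TCP orientation; "wrist_force": force on the tool from outside, world axes, zero at the start; "wrist_torque": the same for the moment, N m; "gripper_width": finger opening in m.
Only numpy, scipy, OpenCV 4.12 (cv2) and the standard library are available. Lean on these libraries where they do the work, as an engineer would, in place of code of your own. Each camera call takes 0.05 s, during which the arm holds its last target. There are 200 camera calls.

### The job

Load the beech block into the spring-loaded magazine on the bench: set it flat into the mouth with its long side along the slot, push it straight down against the spring until both catches snap over its ends, then let go so that the catches hold it down.

Things in the scene. Friction and masses are not known exactly. Their poses are not given: they have to be found in the camera images.
- block_center (a point): Centre (half-way up) of the loose beech block to load: solid brown wood, 45 mm wide (its x), 90 mm long (its y), 32 mm high (its z), about 0.16 kg, flat on the bench. A steel square tube (30x120x30 mm) and a rusty steel angle piece (35x110x35 mm) lie nearby in places that change; they do not belong in the magazine.
- magazine_mouth (a point): Centre of the magazine's mouth at rim level, 93 mm above the bench; z up, y along the slot. A fixed aluminium column on a dark base 104x178x10 mm. Slot 55 mm (x) by 100 mm (y), rim flared outward 9 mm over its top 13 mm. Only the slot's ends are walled: the middle 70 mm of both long sides is open down to the base, so fingers holding the block across its width can go down with it.
- latch_level (a point): Point on the slot's axis, 27 mm below the rim, level with the flat undersides of two sprung steel catches, one at each y end, noses 36 mm from the axis (9 mm over the block's ends), sloping above. The block pressed down shoves them aside; they snap in over it once its top is below this level (centre 43 mm below the rim). It can go 7 mm further to a hard stop; let go sooner, it springs back up.
- follower (a joint): Travel (m) of the 66 mm long steel spring plate in the magazine that carries the block: 0 when empty, its top 14 mm below the rim; grows downward; 0.045 with the block latched, 0.052 at the hard stop. The spring's push rises from about 3 N at 0 to about 9 N at 0.045; shoving the catches aside on the way takes several N more, under 20 N in all.
Not all that is in view belongs to the job. Of the things that look like the part that bears magazine_mouth, take the one that is farthest to the robot's left at the start.

How it is judged:
By the outcome, as a careful person would: the job done as asked, in the order asked, and still so for the second after the job is handed in, with the robot touching nothing.
It also fails if it takes over 38 s, if anything falls off the work surface, if the arm or the gripper's body presses on something with over 40 N, if the wrist force passes 120 N, or if a joint passes its speed limit or range.

## Working session

There is one attempt and no reset: what is moved stays moved. The work goes in short steps, Python scripts to look and compute and a shell command to move; the robot and the scene stay as the last step left them, time stands still between calls to the robot, and variables do not carry over. Pictures are saved under pics/ and viewed, on a budget of 10 in all, crops included, one or two more only if the job needs it, and the job is handed in when it is done.

```bash
mkdir -p pics
cat > h.py <<'E'
import numpy as np, cv2
from plant import arm
def snap(n,f=None):
    o=arm.get_obs(); s=arm.snapshot(n)
    if n=="wrist":
        T=np.eye(4);T[:3,:3]=np.array(o["orientation"]);T[:3,3]=o["position"]
        s["pose"]=T@np.array(s["tool_from_camera"])
    if f: cv2.imwrite("pics/"+f,s["image"]); np.savez("pics/"+f+".npz",**{k:np.array(s[k]) for k in("image","fx","fy","cx","cy","pose")})
    return s
def ray(s,u,v,z):
    d=np.array(s["pose"])[:3,:3]@np.array([(u-s["cx"])/s["fx"],-(v-s["cy"])/s["fy"],-1]); c=np.array(s["pose"])[:3,3]
    return c+d*(z-c[2])/d[2]
def proj(s,p):
    P=np.array(s["pose"]);q=P[:3,:3].T@(np.array(p)-P[:3,3]); return s["cx"]+s["fx"]*q[0]/-q[2], s["cy"]+s["fy"]*q[1]/q[2]
E
python3 - <<'E'
from h import *
a=snap("scene","s0.png");b=snap("top","t0.png")
for s in(a,b): print({k:(v if k!="image" else 0) for k,v in s.items()})
print(arm.get_obs())
E
```

```text
{'image': 0, 'fx': 471.16142758996534, 'fy': 471.16142758996534, 'cx': 318.20206229819775, 'cy': 194.39384726282427, 'pose': array([[-0.75085926,  0.45464927, -0.47906619, -0.13366015],
       [-0.66025314, -0.49846217,  0.561784  ,  0.72954742],
       [ 0.01661831,  0.73812567,  0.67445854,  1.02163121],
       [ 0.        ,  0.        ,  0.        ,  1.        ]])}
{'image': 0, 'fx': 384.88920329071595, 'fy': 384.88920329071595, 'cx': 322.4394826473238, 'cy': 200.79158357647958, 'pose': array([[-0.02740434,  0.99760218, -0.06355222,  0.45342866],
       [-0.99950045, -0.02634423,  0.01745946, -0.03330403],
       [ 0.01574337,  0.06399894,  0.99782578,  1.12869205],
       [ 0.        ,  0.        ,  0.        ,  1.        ]])}
{'time_s': 0.1, 'q': array([-8.29145833e+01,  2.05957682e+01,  8.65917400e+01, -1.39792420e-03,
        7.29079161e+01, -6.59477587e+00]), 'qvel': array([-0.03418859, -0.09770421, -0.09890737, -0.0359304 ,  0.05828104,
       -0.14046032]), 'joint_efforts': array([-2.29793150e-04, -5.28653276e+01, -2.79349065e+01, -1.54610548e-04,
        5.07640885e-03,  3.51497783e-05]), 'position': array([ 0.14181073, -0.58238429,  0.23052421]), 'orientation': array([[ 2.36509060e-01, -9.71629257e-01, -2.28576227e-04],
       [-9.71627870e-01, -2.36509111e-01,  1.64987191e-03],
       [-1.65712417e-03, -1.68118621e-04, -9.99998613e-01]]), 'wrist_force': array([-0.21812755,  0.86510559,  0.40665356]), 'wrist_torque': array([ 0.02841378, -0.07329209, -0.0132787 ]), 'gripper_width': 0.08513085480362777}
```

View pics/t0.png

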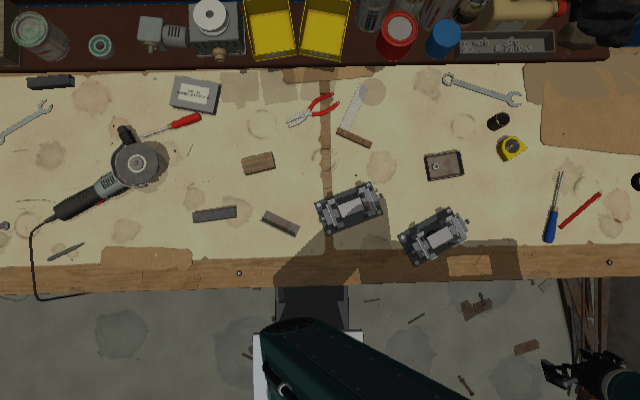

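View pics/s0.png

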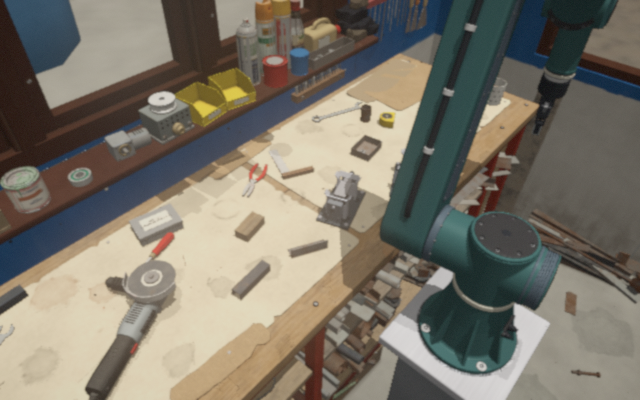

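The top view shows two magazines, at (350,207) and (435,238). Image left is +y, so the left one at (350,207) is mine. The block could be the brown piece at (258,163), the one at (280,222), which is probably the rusty angle, the one at (214,213), probably the tube, or the tray at (443,165). I'll check this in a crop.

Run:
```python
from h import *
im=cv2.imread("pics/t0.png")[140:250,230:394]
cv2.imwrite("pics/c1.png",cv2.resize(im,None,fx=4.8,fy=4.8,interpolation=cv2.INTER_CUBIC))
```

```text
(no output)
```

View pics/c1.png

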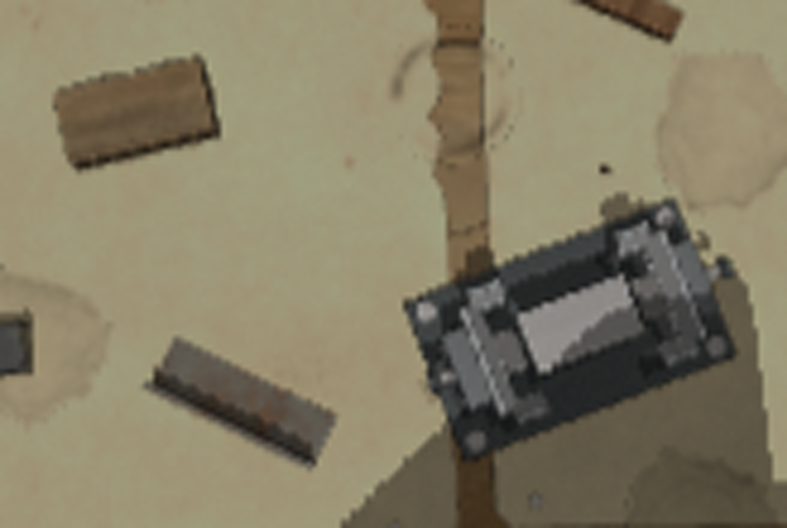

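The crop confirms it. The brown wooden block has top corners at about (55,95), (203,57), (215,128) and (75,162). The rusty angle is at (245,400). The magazine's base corners are (408,303), (670,203), (733,353) and (475,458).

Run:
```python
from h import *
s=dict(np.load("pics/t0.png.npz"))
def f(c,z):
    P=np.array([ray(s,230+u/4.8-.4,140+v/4.8-.4,z) for u,v in c]); d=(P[1]-P[0]+P[2]-P[3]);w=P[0]-P[3]+P[1]-P[2]
    print(P.mean(0),np.degrees(np.arctan2(-d[1],-d[0])),np.linalg.norm(d)/2,np.linalg.norm(w)/2); return P.mean(0)
f([(55,95),(203,57),(215,128),(75,162)],.032)
f([(408,303),(670,203),(733,353),(475,458)],.010)
# plate centre
f([(517,322),(625,278),(645,325),(540,372)],.079)
o=arm.get_obs();R=o["orientation"];print(R)
print(np.array(arm.snapshot("wrist")["tool_from_camera"]).round(3))
```

```text
[0.63777007 0.12870592 0.032     ] 102.79211599182379 0.08830186775905939 0.04270742077556667
[ 0.50126301 -0.12882876  0.01      ] 109.93719949288486 0.17006374153319834 0.10048498078741555
[ 0.50084783 -0.12872741  0.079     ] 111.55046500008966 0.06616514264149355 0.030180868331906436
[[ 2.36509060e-01 -9.71629257e-01 -2.28576227e-04]
 [-9.71627870e-01 -2.36509111e-01  1.64987191e-03]
 [-1.65712417e-03 -1.68118621e-04 -9.99998613e-01]]
[[ 1.    -0.001  0.     0.   ]
 [-0.001 -0.959 -0.284 -0.072]
 [ 0.     0.284 -0.959 -0.142]
 [ 0.     0.     0.     1.   ]]
```

```bash
python3 -m crank '[[1,0,0,0,-8.5],[1,0,0,0,-8.5],[1,0,0,0,-8.5],[1,0,0,0,-8.5],[1,0,0,0,-8.5],[1,0,0,0,-8.5],[1,0,0,0,-8.5],[1,0,0,0,-8.5],[1,0,0,0,-8.5],[1,0,0,0,-8.5]]'
cat >> h.py <<'E'
def rel(p,yaw):
    o=arm.get_obs();R=np.array(o["orientation"]);d=R.T@(np.array(p)-o["position"]);y=np.degrees(np.arctan2(R[1,0],R[0,0]))
    print("t",o["time_s"],"tool delta mm",(1000*d).round(1),"spin",round((y-yaw+180)%360-180,2),"tilt",R[:,2].round(3),"F",o["wrist_force"].round(1),"pos",o["position"].round(4),"w",round(o["gripper_width"],4))
E
python3 -c "
from h import *
rel([.638-.07,.129,.23],12.8)"
```

```text
time_s: 1.15
position: [0.1415, -0.5794, 0.2268]
orientation: [[0.985, 0.172, -0.001], [0.172, -0.985, 0.009], [0.0, -0.009, -1.0]]
wrist_force: [-0.1, 0.2, -0.2]
gripper_width: 0.0856
t 1.15 tool delta mm [ 541.8 -624.7    2.9] spin -2.91 tilt [-0.001  0.009 -1.   ] F [-0.1  0.2 -0.2] pos [ 0.1415 -0.5794  0.2268] w 0.0856
```

```bash
python3 -m crank '[[1,0.03,-0.035,0,-0.3],[1,0.03,-0.035,0,-0.3],[1,0.03,-0.035,0,-0.3],[1,0.03,-0.035,0,-0.3],[1,0.03,-0.035,0,-0.3],[1,0.03,-0.035,0,-0.3],[1,0.03,-0.035,0,-0.3],[1,0.03,-0.035,0,-0.3],[1,0.03,-0.035,0,-0.3],[1,0.03,-0.035,0,-0.3]]' | head -2
python3 -c "
from h import *
rel([.638,.129,.18],12.8)"
```

```text
time_s: 2.15
position: [0.37, -0.1681, 0.2275]
t 2.15 tool delta mm [ 326.6 -230.7   49.4] spin -0.12 tilt [-0.     0.007 -1.   ] F [ 0.9 -0.2 -0.6] pos [ 0.37   -0.1681  0.2275] w 0.0856
```

```bash
python3 -m crank '[[1,0.037,-0.026,0,0],[1,0.037,-0.026,0,0],[1,0.037,-0.026,0,0],[1,0.037,-0.026,0,0],[1,0.037,-0.026,0,0],[1,0.037,-0.026,0,0],[1,0.037,-0.026,0,0],[1,0.037,-0.026,0.01,0],[1,0.03,-0.022,0.02,0],[1,0,0,0.01,0]]' | head -2
python3 -c "
from h import *
rel([.638,.129,.18],12.8)
s=snap('wrist','w1.png')
c=[proj(s,[.638+a*np.cos(.2234)-b*np.sin(.2234),.129+a*np.sin(.2234)+b*np.cos(.2234),.032]) for a,b in((.0225,.045),(.0225,-.045),(-.0225,-.045),(-.0225,.045))]
print(np.round(c,1))"
```

```text
time_s: 3.15
position: [0.6478, 0.1502, 0.1884]
t 3.15 tool delta mm [-14.4  18.5   8.2] spin 0.28 tilt [ 0.005  0.008 -1.   ] F [-0.4 -1.2 -0.2] pos [0.6478 0.1502 0.1884] w 0.0856
[[333.9 149. ]
 [332.7 246.4]
 [283.8 246.3]
 [281.  148.7]]
```

View pics/w1.png

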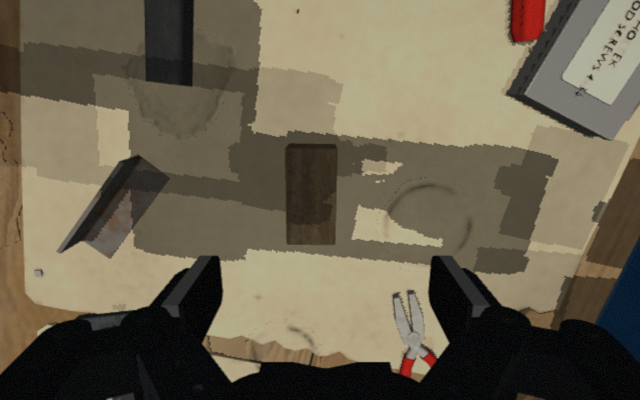

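The wrist view shows the block at about (286–337, 144–244), square to the jaws. That is close to the prediction, so I'll refine from it.

Run:
```python
from h import *
s=dict(np.load("pics/w1.png.npz"))
P=np.array([ray(s,u,v,.032) for u,v in((287,144),(337,144),(336,244),(286,244))])
c=P.mean(0);d=P[0]-P[3]+P[1]-P[2];print(c,np.degrees(np.arctan2(d[1],d[0]))-90,np.linalg.norm(P[0]-P[1]),np.linalg.norm(d)/2)
rel([c[0],c[1],.06],12.5)
```

```text
[0.64044331 0.13285657 0.032     ] 11.949619651646046 0.04236552998055527 0.0918131461254062
t 3.2 tool delta mm [ -8.7  14.8 126.9] spin 0.56 tilt [ 0.001  0.006 -1.   ] F [ 0.3 -0.5 -1.7] pos [0.6454 0.1484 0.187 ] w 0.0851
```

```bash
python3 -m crank '[[1,-0.009,0.015,0,0.6],[1,0,0,0.025,0],[1,0,0,0.035,0],[1,0,0,0.035,0],[1,0,0,0.015,0],[1,0,0,0,0]]' | head -2
python3 -c "
from h import *
rel([.6404,.1329,.002],12.2)"
```

```text
time_s: 3.8
position: [0.6342, 0.1189, 0.078]
t 3.8 tool delta mm [  8.9 -12.3  76.1] spin -0.2 tilt [ 0.     0.002 -1.   ] F [ 0.1 -0.4  0.2] pos [0.6342 0.1189 0.078 ] w 0.0853
```

```bash
python3 -m crank '[[1,0.009,-0.012,0,0],[1,0,0,0.02,0],[1,0,0,0.01,0],[1,0,0,0,0]]' | head -2
python3 -c "
from h import *
rel([.6404,.1329,.002],12.2)
s=snap('wrist','w2.png')"
```

```text
time_s: 4.2
position: [0.6437, 0.1305, 0.054]
t 4.2 tool delta mm [-3.1 -2.9 52. ] spin -0.5 tilt [ 0.008  0.002 -1.   ] F [-0.2  0.3  0. ] pos [0.6437 0.1305 0.054 ] w 0.0855
```

View pics/w2.png

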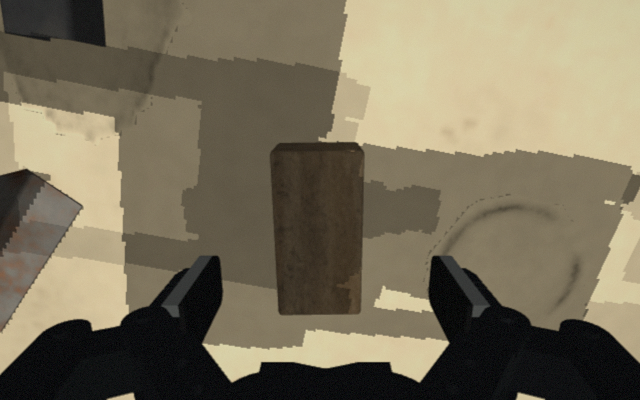

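The block's top corners are at (272,152), (363,150), (360,314) and (279,315), between the jaws.

Run:
```python
from h import *
s=dict(np.load("pics/w2.png.npz"))
P=np.array([ray(s,u,v,.032) for u,v in((272,152),(363,150),(360,314),(279,315))])
c=P.mean(0);d=P[0]-P[3]+P[1]-P[2];w=P[1]-P[0]+P[2]-P[3];print(c,np.degrees(np.arctan2(d[1],d[0]))-90,np.degrees(np.arctan2(w[1],w[0])),np.linalg.norm(w)/2,np.linalg.norm(d)/2)
rel([c[0],c[1],.002],12.2)
```

```text
[0.64038244 0.13093566 0.032     ] 12.091967055059357 12.583060417153048 0.04316442912778554 0.08861692201412509
t 4.25 tool delta mm [-3.8 -1.1 52.6] spin -0.49 tilt [ 0.008  0.002 -1.   ] F [ 0.3 -0.2  0.4] pos [0.6439 0.1305 0.0546] w 0.0855
```

```bash
python3 -m crank '[[1,-0.004,-0.001,0.015,-0.3],[1,0,0,0.02,0],[1,0,0,0.012,0],[1,0,0,0,0]]' | head -2
python3 -c "
from h import *
rel([.6404,.131,.002],12.2)"
```

```text
time_s: 4.65
position: [0.6446, 0.1318, 0.012]
t 4.65 tool delta mm [-4.5 -0.1  9.9] spin -0.16 tilt [ 0.017  0.003 -1.   ] F [-0.3  0.4 -0.2] pos [0.6446 0.1318 0.012 ] w 0.0856
```

```bash
python3 -m crank '[[1,-0.004,0,0.009,0],[1,0,0,0.001,0],[1,0,0,0,0]]' | head -2
python3 -c "
from h import *
rel([.6404,.131,.002],12.2)
print(arm.get_obs()['qvel'].round(1))"
```

```text
time_s: 4.95
position: [0.6421, 0.1311, 0.0032]
t 4.95 tool delta mm [-1.7 -0.2  1.2] spin -0.16 tilt [ 0.02   0.003 -1.   ] F [-0.2  0.6 -0.5] pos [0.6421 0.1311 0.0032] w 0.0854
[-0.1  0.   0.8  0.   0.3 -0.1]
```

```bash
python3 -m crank '[[-1,-0.002,0,0,0],[-1,0,0,0,0],[-1,0,0,0,0],[-1,0,0,0,0],[-1,0,0,0,0],[-1,0,0,0,0]]'
python3 -m crank '[[-1,0,0,-0.02,0],[-1,0,0,-0.04,0],[-1,0,0,-0.045,0],[-1,0,0,-0.045,0],[-1,0,0,-0.02,0],[-1,0,0,0,0]]'
python3 -c "
from h import *
rel([.501,-.129,.17],20)"
```

```text
time_s: 5.55
position: [0.6409, 0.1308, 0.0048]
orientation: [[0.978, 0.209, 0.022], [0.209, -0.978, 0.004], [0.023, 0.001, -1.0]]
wrist_force: [0.1, -0.2, -1.8]
gripper_width: 0.0444
time_s: 6.15
position: [0.6346, 0.1298, 0.1772]
orientation: [[0.978, 0.208, 0.014], [0.208, -0.978, 0.003], [0.014, 0.0, -1.0]]
wrist_force: [0.7, -0.8, -1.5]
gripper_width: 0.0443
t 6.15 tool delta mm [-184.7  225.3    4.6] spin -7.97 tilt [ 0.014  0.003 -1.   ] F [ 0.7 -0.8 -1.5] pos [0.6346 0.1298 0.1772] w 0.0443
```

```bash
python3 -m crank '[[-1,0,0,0,-4],[-1,0,0,0,-4],[-1,0,0,0,0]]' >/dev/null
python3 -c "
from h import *
rel([.532,-.214,.19],20)"
```

```text
t 6.45 tool delta mm [-213.7  287.4  -17.7] spin 0.28 tilt [ 0.012  0.003 -1.   ] F [-0.1  0.7 -2.4] pos [0.6331 0.1297 0.1743] w 0.044
```

```bash
python3 -m crank '[[-1,-0.015,0.02,-0.005,0],[-1,-0.027,0.036,-0.005,0],[-1,-0.027,0.036,-0.005,0],[-1,-0.027,0.036,-0.003,0],[-1,-0.027,0.036,0,0],[-1,-0.027,0.036,0,0],[-1,-0.027,0.036,0,0],[-1,-0.02,0.027,0,0],[-1,-0.01,0.014,0,0],[-1,0,0,0,0]]' >/dev/null
python3 -c "
from h import *
rel([.532,-.214,.19],20)
s=snap('wrist','w3.png')
print(proj(s,[.501,-.129,.093]))"
```

```text
t 7.45 tool delta mm [  8.    6.3 -15. ] spin -0.69 tilt [-0.008  0.008 -1.   ] F [ 0.3  0.5 -1.4] pos [ 0.5222 -0.2106  0.1751] w 0.0442
(np.float64(337.4403662033202), np.float64(72.37472569888267))
```

View pics/w3.png

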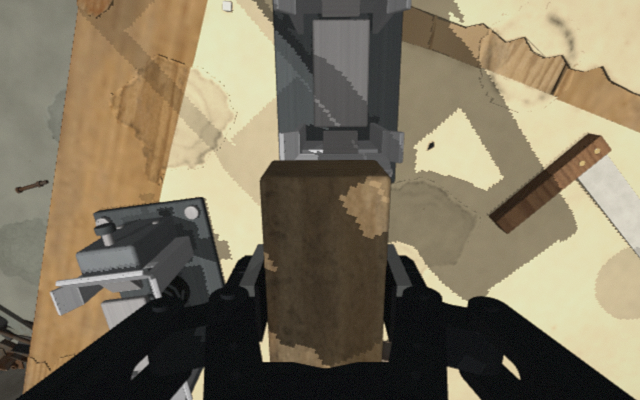

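The magazine is at the top of the frame, with its plate at x 313–368 and y 18–128. It's cut off there, so I'll rise for a full view.

```bash
python3 -m crank '[[-1,0,0.01,-0.03,-0.5],[-1,0,0,-0.035,0],[-1,0,0,-0.01,0],[-1,0,0,0,0],[-1,0,0,0,0]]' >/dev/null
python3 -c "
from h import *
rel([.532,-.214,.25],20)
s=snap('wrist','w4.png')
print(proj(s,[.501,-.129,.093]))
c=s['image'][0:220,220:460]
cv2.imwrite('pics/w4c.png',cv2.resize(c,None,fx=2.7,fy=2.7,interpolation=cv2.INTER_CUBIC))"
```

```text
t 8.0 tool delta mm [ 6.5  3.  -4.3] spin -0.18 tilt [-0.016  0.016 -1.   ] F [ 0.2 -0.  -0.6] pos [ 0.5249 -0.2133  0.2459] w 0.0444
(np.float64(334.931811790608), np.float64(75.93512157897469))
```

View pics/w4c.png

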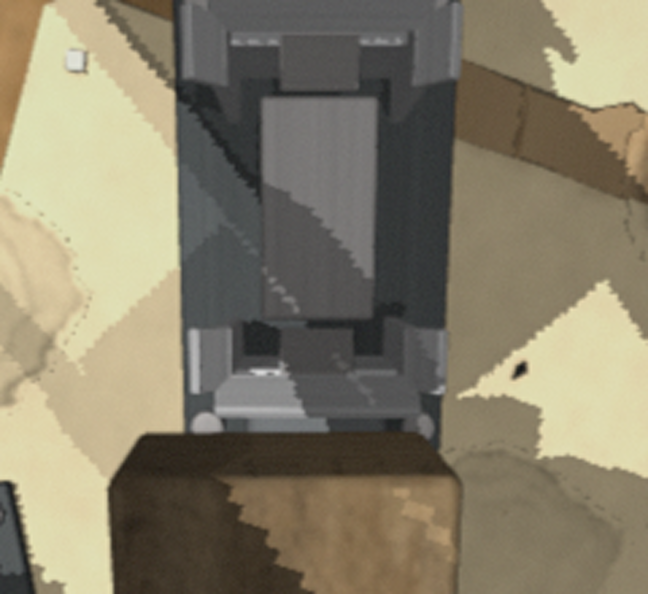

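The plate's corners in the crop are (262,97), (378,97), (373,318) and (265,318). The end walls span x 180–460 at the top and 190–445 at the bottom, centred on the plate.

Run:
```python
from h import *
s=dict(np.load("pics/w4.png.npz"))
def f(c,z):
    P=np.array([ray(s,220+u/2.7-.3,v/2.7-.3,z) for u,v in c])
    d=P[0]-P[3]+P[1]-P[2];w=P[1]-P[0]+P[2]-P[3];print(P.mean(0),np.degrees(np.arctan2(d[1],d[0]))-90,np.degrees(np.arctan2(w[1],w[0])),np.linalg.norm(w)/2,np.linalg.norm(d)/2)
f([(262,97),(378,97),(373,318),(265,318)],.079)
# catch noses 72 mm apart at z .066..., edges at v 90 and 327
f([(282,90),(358,90),(354,327),(280,327)],.068)
# wall corners rim, bottom-near and top-far
f([(180,80),(460,80),(445,328),(190,328)],.093)
# held block top: corners in w4c; show in-tool position of lower front edge
R=np.array(arm.get_obs()["orientation"])
tc=np.array(arm.snapshot("wrist")["tool_from_camera"])
for zt in(-.028,-.032):
  for u,v in((112,480),(460,478)):
    d=tc[:3,:3]@np.array([(220+u/2.7-s["cx"])/s["fx"],-(v/2.7-s["cy"])/s["fy"],-1]);p=tc[:3,3];print(zt,p+d*(zt-p[2])/d[2])
```

```text
[ 0.50383798 -0.12856345  0.079     ] 20.139657988074347 19.825046283772473 0.03467094327275106 0.06497881018422735
[ 0.503725   -0.12840307  0.068     ] 19.632333907112 19.8274566385356 0.024064822767238283 0.07219993887307816
[ 0.50327336 -0.12883775  0.093     ] 19.793975365352594 19.822997255781306 0.0789802917272163 0.06951518316358583
-0.028 [-0.02125195 -0.04441325 -0.028     ]
-0.028 [ 0.0216254  -0.04469642 -0.028     ]
-0.032 [-0.02050903 -0.04537058 -0.032     ]
-0.032 [ 0.0208647  -0.04564381 -0.032     ]
```

```bash
python3 -m crank '[[-1,0,-0.02,0.01,0],[-1,0,-0.03,0.03,0],[-1,0,-0.025,0.03,0],[-1,0,-0.01,0.02,0],[-1,0,0,0,0],[-1,0,0,0,0]]' >/dev/null
python3 -c "
from h import *
rel([.503,-.1287,.12],19.8)"
```

```text
t 8.7 tool delta mm [12.6  6.1 28.8] spin -0.0 tilt [-0.025  0.019 -1.   ] F [ 0.8  0.2 -1.1] pos [ 0.4898 -0.1277  0.1492] w 0.0444
```

```bash
python3 -m crank '[[-1,0.007,0.003,0.005,0],[-1,0.006,0.003,0.01,0],[-1,0,0,0.01,0],[-1,0,0,0,0]]' >/dev/null
python3 -c "
from h import *
rel([.503,-.1287,.12],19.8)"
```

```text
t 9.1 tool delta mm [-4.2 -4.7  4.2] spin -0.1 tilt [-0.019  0.016 -1.   ] F [-0.2 -0.5 -0.9] pos [ 0.5086 -0.1318  0.124 ] w 0.044
```

```bash
python3 -m crank '[[-1,-0.003,-0.003,0.002,0],[-1,-0.001,-0.001,0.004,0],[-1,0,0,0,0],[-1,0,0,0,0]]' >/dev/null
python3 -c "
from h import *
rel([.503,-.1287,.11],19.8)
s=snap('wrist','w5.png')
cv2.imwrite('pics/w5c.png',cv2.resize(s['image'][0:400,200:460],None,fx=1.5,fy=1.5))"
```

```text
t 9.5 tool delta mm [ 0.5 -0.7  7.8] spin -0.14 tilt [-0.019  0.016 -1.   ] F [ 0.4  1.1 -1.7] pos [ 0.5029 -0.1296  0.1178] w 0.0437
```

View pics/w5c.png

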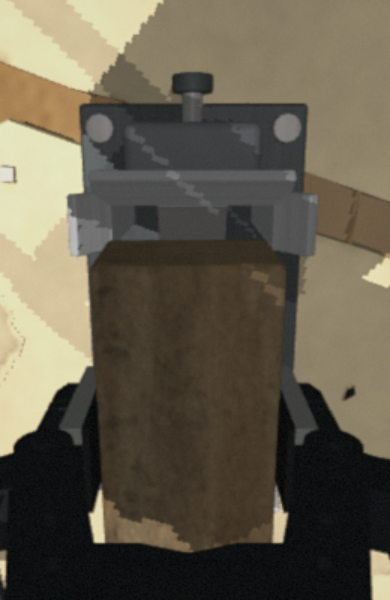

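The view shows the block lined up over the mouth, centred at about x 187 against 191 for the magazine. That needs about +1 mm in tool x. Next I'll descend into the mouth.

```bash
python3 -m crank '[[-1,0.001,-0.0005,0.004,0],[-1,0,0,0.006,0],[-1,0,0,0.006,0],[-1,0,0,0.002,0],[-1,0,0,0,0],[-1,0,0,0,0]]' >/dev/null
python3 -c "
from h import *
rel([.504,-.1288,.084],19.8)"
```

```text
t 10.15 tool delta mm [ 0.5  0.8 14.3] spin -0.13 tilt [-0.019  0.016 -1.   ] F [ 0.9  0.4 -1.4] pos [ 0.5035 -0.1284  0.0983] w 0.0441
```

```bash
python3 -m crank '[[-1,0.0006,0.0007,0.004,0],[-1,0,0,0.005,0],[-1,0,0,0.004,0],[-1,0,0,0,0],[-1,0,0,0,0]]' |grep force
python3 -c "
from h import *
rel([.504,-.1288,.084],19.8)"
```

```text
wrist_force: [-1.3, 0.4, 0.2]
t 10.65 tool delta mm [-0.7 -0.4  0.5] spin -0.14 tilt [-0.018  0.015 -1.   ] F [-1.3  0.4  0.2] pos [ 0.5048 -0.1289  0.0845] w 0.0437
```

```bash
python3 -m crank '[[-1,-0.0004,0,0.005,0],[-1,0,0,0.006,0],[-1,0,0,0.006,0],[-1,0,0,0.003,0],[-1,0,0,0,0]]' |grep force
python3 -c "
from h import *
rel([.504,-.1288,.034],19.8)"
```

```text
wrist_force: [-0.4, 1.1, 1.8]
t 11.15 tool delta mm [-2.5 -1.4 33.2] spin -0.14 tilt [-0.01   0.013 -1.   ] F [-0.4  1.1  1.8] pos [ 0.5072 -0.1297  0.0672] w 0.044
```

```bash
python3 -m crank '[[-1,-0.002,-0.001,0.003,0],[-1,-0.0005,-0.0005,0.005,0],[-1,-0.0005,0,0.004,0],[-1,0,0,0,0],[-1,0,0,0,0]]' |grep force
python3 -c "
from h import *
rel([.504,-.1288,.034],19.8)"
```

```text
wrist_force: [-0.8, 1.0, 4.4]
t 11.65 tool delta mm [-2.1 -1.7 23. ] spin -0.15 tilt [-0.004  0.011 -1.   ] F [-0.8  1.   4.4] pos [ 0.5066 -0.13    0.057 ] w 0.0437
```

```bash
python3 -m crank '[[-1,-0.002,-0.0015,0.003,0],[-1,-0.001,-0.0005,0.005,0],[-1,-0.0005,-0.0005,0.005,0],[-1,0,0,0,0],[-1,0,0,0,0]]' |grep force
python3 -c "
from h import *
rel([.504,-.1288,.034],19.8)"
```

```text
wrist_force: [-1.2, 1.1, 5.0]
t 12.15 tool delta mm [-1.7 -1.7 12.5] spin -0.14 tilt [ 0.005  0.008 -1.   ] F [-1.2  1.1  5. ] pos [ 0.5061 -0.1299  0.0465] w 0.0439
```

```bash
python3 -m crank '[[-1,-0.002,-0.0015,0.004,0],[-1,-0.001,-0.0005,0.005,0],[-1,-0.0005,-0.0005,0.003,0],[-1,0,0,0.001,0],[-1,0,0,0,0]]' |grep force
python3 -c "
from h import *
rel([.504,-.1288,.034],19.8)
s=snap('wrist','w6.png')
cv2.imwrite('pics/w6c.png',cv2.resize(s['image'][0:400,180:460],None,fx=1.5,fy=1.5))"
```

```text
wrist_force: [-1.7, 0.8, 9.1]
t 12.65 tool delta mm [-1.4 -1.7  2.2] spin -0.14 tilt [ 0.013  0.005 -1.   ] F [-1.7  0.8  9.1] pos [ 0.5059 -0.13    0.0362] w 0.0439
```

View pics/w6c.png

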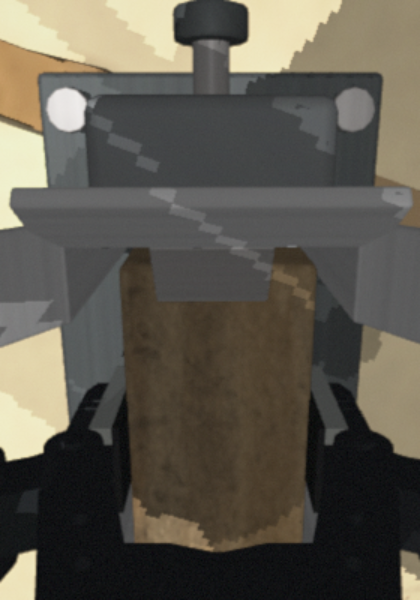

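The catch nose at (212,275) now lies over the block's near end, and the block hasn't slipped in the grip. I'll press about 2 mm more, then open slowly.

```bash
python3 -m crank '[[-1,-0.001,-0.001,0.003,0],[-1,0,0,0.0015,0],[-1,0,0,0,0],[-1,0,0,0,0]]' |grep -E "force|pos"
python3 -m crank '[[0,0,0,0,0],[0.3,0,0,0,0],[0.3,0,0,0,0],[0.3,0,0,0,0],[0.3,0,0,0,0]]'
python3 -c "
from h import *
rel([.504,-.1288,.034],19.8)"
```

```text
position: [0.506, -0.13, 0.0338]
wrist_force: [-1.1, 0.9, 7.4]
time_s: 13.6
position: [0.5058, -0.1302, 0.0338]
orientation: [[0.941, 0.337, 0.016], [0.337, -0.942, 0.003], [0.016, 0.003, -1.0]]
wrist_force: [-0.3, 0.7, -0.9]
gripper_width: 0.0556
t 13.6 tool delta mm [-1.2 -1.9 -0.2] spin -0.12 tilt [ 0.016  0.003 -1.   ] F [-0.3  0.7 -0.9] pos [ 0.5058 -0.1302  0.0338] w 0.0556
```

```bash
python3 -m crank '[[0.5,-0.001,0,-0.004,0],[0.5,0,0,-0.015,0],[0.5,0,0,-0.03,0],[0.5,0,0,-0.04,0],[0.5,0,0,-0.04,0],[0.5,0,0.02,-0.04,0],[0.5,0,0.03,-0.03,0],[0.5,0,0.03,-0.01,0],[0.5,0,0.02,0,0],[0.5,0,0,0,0]]' |grep -E "force|pos"
python3 -c "
from h import *
rel([.504,-.1288,.034],19.8)
s=snap('wrist','w7.png')
print(proj(s,[.504,-.1288,.066]),s['image'].shape)
u,v=map(int,proj(s,[.504,-.1288,.066]))
a=max(0,v-100);b=max(0,u-130)
cv2.imwrite('pics/w7c.png',cv2.resize(s['image'][a:a+200,b:b+260],None,fx=3,fy=3,interpolation=cv2.INTER_CUBIC))"
```

```text
position: [0.5336, -0.2277, 0.2528]
wrist_force: [-0.6, 0.4, -0.3]
t 14.6 tool delta mm [   2.7 -103.6  218.6] spin -0.01 tilt [ 0.013  0.002 -1.   ] F [-0.6  0.4 -0.3] pos [ 0.5336 -0.2277  0.2528] w 0.0642
(np.float64(328.9141570333538), np.float64(54.167604174694816)) (400, 640, 3)
```

View pics/w7c.png

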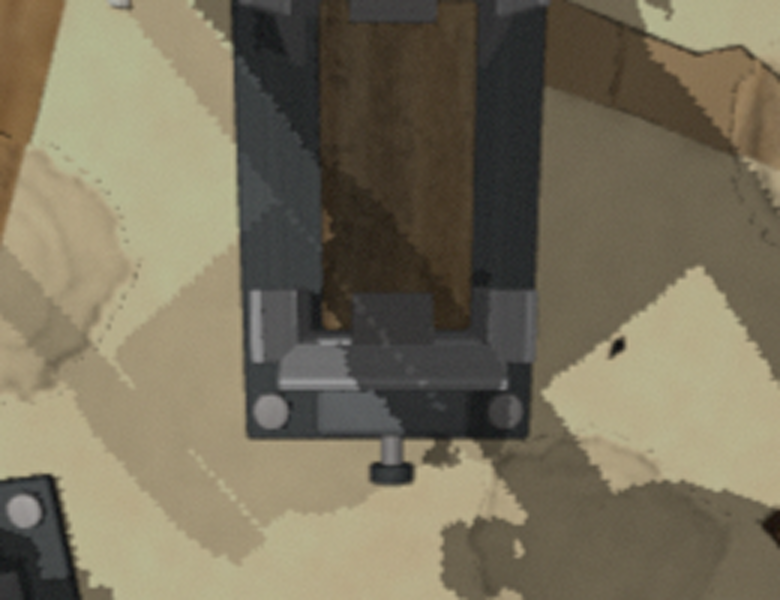

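Both catches, at (393,10) and (393,318), lie over the block's ends, and the block sits straight in the slot with the gripper well clear. I'll hand the job in.

```bash
python3 -c "
from h import *
s=dict(np.load('pics/w7.png.npz'))
for z in(.066,.080): print(z,np.linalg.norm(ray(s,199+321/3,50,z)-ray(s,199+474/3,50,z)))
print(arm.get_obs()['time_s'],arm.job_done())"
```

```text
0.066 0.04424477503336945
0.08 0.04236003583054702
the job is handed in; nothing more can be done
14.65 None
```

I loaded the beech block into the left of the two magazines and handed the job in at 14.65 s. The block was gripped across its width, set into the mouth, pressed down to about 2 mm below latch level until the catches snapped over it, then released.

- **Catches:** the last wrist picture, taken after I let go and backed off, shows both catches over the block's ends. The block sits straight in the slot.
- **Height:** the block's apparent width gives 44.2 mm if its top is at latch level and 42.4 mm if it had sprung 14 mm up. The true width is 45 mm, so it is down. I had no follower reading to confirm this.
- **Forces:** the highest reading between moves was about 9 N while pressing, and it returned to about zero on release.
- **Disagreements:** the top and wrist cameras differed by about 3 mm on the magazine's position, and I went by the wrist. The tool tilted up to about 1.8° and sat 1–3 mm off target during the press, within the slot's clearance.

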